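# Put the second packing block away and close its case

### The job

The wooden case holds one of a matched pair of pine packing blocks. Find its twin among the loose blocks on the bench and lay it down flat in the empty bay beside it, then push the sliding lid fully shut, and last turn the wooden catch on the runner all the way round until it lies square across the lid behind the lid's batten. Leave the other blocks and the tape measure where they are.

Things in the scene. Friction and masses are not known exactly. Their poses are not given: they have to be found in the camera images.
- case: Wooden case fixed to the bench. Origin on the bench top; x = the lid's closing direction, away from the robot (turned up to 0.25 rad), y left, z up. It spans x -128 to 135, y -147 to 135 mm. The near half (x<0) is a closed deck, the far half has two open bays side by side. Walls under the lid end at z=62 mm, the partition at 58, the side runners and far end stop at 72.
- empty_bay (a point): Centre of the empty (left, +y) bay's floor, at (64, 58, 8) mm in the case frame; axes of the case. Each bay is 112 mm along x (8 to 120 mm) by 108 mm along y, floor 8 mm over the bench. The right bay (-y) holds the twin block.
- spare_center (a point): Centre of the loose pine block that must go into the case: 45 x 90 x 45 mm (its x, y, z), plain wood, lying flat on the bench at the left or right of the case; grasp it across its 45 mm. Its place is swapped at random with the fir block and the sanding block.
- twin_center (a point): Centre of the same kind of pine block, 45 x 90 x 45 mm, loose in the case's right bay; it stays there.
- fir_block: A wider, longer wood block, 65 x 130 x 38 mm (x, y, z), loose on the bench; origin at its underside's centre. Not part of the job.
- sanding_block: A flatter wood block, 60 x 105 x 30 mm (x, y, z), loose on the bench; origin at its underside's centre. Not part of the job.
- tape_measure: A tape measure, 64 x 95 x 33 mm, loose on the bench right of the case; origin at its underside's centre. Not part of the job.
- lid (a joint): Sliding lid, in m: 0 = fully shut (pushed away from the robot, over the bays), 0.122 = fully open (over the deck). Starts at 0.112 to 0.122; slides along the case's x axis with about 2.5 N of friction and stays where left. Panel 126 x 242 x 8 mm, top at z=71 mm.
- lid_batten (a point): Centre of the batten that stands on the lid for pushing it: 18 mm thick (along the lid's travel), 200 mm long (across), from z=71 to 99 mm, in the middle of the panel; this point at z=85 mm. Axes of the case.
- catch (a joint): Turn catch on the right runner, vertical pivot, in rad: 0 = lying back along the runner (tip to case -x), negative = tip swung outwards to the right, 1.57 (its stop) = across the lid, tip to case +y, close behind the shut batten. Starts at -0.5 to -0.1; about 0.06 N m of friction, stays where left.
- catch_pivot (a point): The catch's pivot, at (44, -135, 85) mm in the case frame, half-way up the catch. The catch is a bar 18 mm wide, 22 mm high (z=74 to 96 mm, 2 mm over the runner and 3 mm over the lid), reaching 59 mm from the pivot.
- catch_tip (a point): The catch's free end, 59 mm from the pivot, half-way up (z=85 mm).
Things that resemble listed ones, but are neither listed nor needed, are in the scene too. What is shaped like the part that bears spare_center but red is not meant.

How it is judged:
On the way, in this order (a step that is already met when the one before it is completed fails the run):
1. the pine block lies down in the empty bay beside its twin (x of spare_center in the frame of case between 0.02 and 0.11 m and y of spare_center in the frame of case between 0.02 and 0.1 m and z of each of spare_center, twin_center in the frame of case below 0.042 m and x of twin_center in the frame of case between 0.02 and 0.11 m and y of twin_center in the frame of case between -0.1 and -0.02 m), for 0.2 s.
2. with both blocks inside, the lid is fully shut (all of step 1 and value of joint lid below 0.004 m), for 0.2 s.
3. the catch is turned across behind the batten (all of step 2 and value of joint catch above 1.4 rad), for 0.2 s.
At the end, for the whole second after the job is handed in: Both pine blocks lie down in their own bays (centre within the bay and lower than 42 mm over the bench), the lid is within 4 mm of fully shut, and the catch is turned to at least 1.4 rad, across the lid behind the batten (all of step 3); the robot touches nothing.
It fails at once if the fir block was moved more than 30 mm (distance of fir_block from where it was at the start of the episode above 0.03 m).
It fails at once if the sanding block was moved more than 30 mm (distance of sanding_block from where it was at the start of the episode above 0.03 m).
It fails at once if the tape measure was moved more than 30 mm (distance of tape_measure from where it was at the start of the episode above 0.03 m).
It also fails if it takes over 67 s, if anything falls off the work surface, if the arm or the gripper's body presses on something with over 40 N, if the wrist force passes 120 N, or if a joint passes its speed limit or range.

### The arm

A 6-joint arm with a two-finger parallel gripper is mounted at the origin on a cart in front of the work surface, level with it; the furniture and walls round the work are solid. World frame = base frame: x ahead of the robot, y to its left, z up, the work surface at z = 0. Lengths are in m, angles in rad, forces in N, time in s.
With the tool pointing down it reaches from about 0.3 to 0.775 m from the base axis. Payload 14.6 kg.
Tool frame: the origin (TCP) lies between the finger pads; the fingertips stand 19 mm ahead of it and the grasp point (between the pads) is the TCP (tip_extent is the distance from the TCP to the fingertips, in m); y points along the fingers, x is the direction in which the jaws open and shut, and the axes are right-handed (so a half turn about y gives the same grasp; the last joint's range is limited). The gripper opens to 94 mm and grips with 3 to 60 N. Pads are 16 mm wide; open, the fingers measure 119 mm over their backs; the gripper's body (75 mm by 177 mm) begins 78 mm behind the grasp point.
Start: joints at [-1.198, 0.3, 1.521, -0, 1.321, -0.067], TCP at [0.234, -0.498, 0.224] pointing down, gripper open.
Joint ranges: [-3.03, 3.03], [-0.79, 2.21], [0.23, 2.52], [-1.04, 4.18], [0, 3.07], [-2.55, 2.55]. Speed limits (rad/s): [2.22, 2.22, 2.57, 3.14, 3.14, 3.14].

### API

Orientations are given as [roll, pitch, yaw] about the fixed x, y, z axes, in that order (R = Rz(yaw) Ry(pitch) Rx(roll)).
In Python, from station import * gives the robot as it stands.
- The arm moves only by the shell command python3 -m pendant 'ROWS' [OPENING] [FORCE]. ROWS is a JSON object of lists of equal length, an entry for each row: "translation": the shift along the tool's x, y, z each as a share of 0.5 m, from -1 to 1, a list of three; "rot": the turn, a rotation vector about the tool's x, y, z each as a share of 90 degrees, from -1 to 1, a list of three. In form: {"translation": [[x, y, z], ...], "rot": [[ax, ay, az], ...]}. A call has 1 to 8 rows; each row is the pose to reach, as a shift and turn from the pose measured when the call began, along the tool's axes at that moment; what a row does not reach only later rows make up. A row lasts 1/12 s, in which the tool goes at most 41.7 mm and 7.16 degrees, less where a joint would pass 70% of its speed; a pose out of reach is approached as far as the arm can. A call with a number of a shift or a turn outside -1 to 1 is refused whole. A call with a gripper value outside its range is refused whole. OPENING is the opening, from 0 (shut) to 1 (fully open), set as the call begins (- or left out, the last holds). The fingers move at their own pace and stop on an object; FORCE is the grip in N (left out, the last holds). Time passes only in rows, so rows that repeat a pose let the fingers close. It gives the time, the measured TCP pose, the force and the opening at its end, in the units of the state.
- get_obs(): the state, without advancing time (a new reading comes with each control period).
- camera(name): name is "side" or "top"; returns the picture (480x640x3 uint8, red, green, blue); there is no depth.
- camera_params(name): a dict with "mtx" (3x3 intrinsics, pixels), "distortion" ([k1, k2, p1, p2, k3] as OpenCV has them; the pictures are not rectified), "view" (4x4, takes a point from world to camera coordinates). Camera axes: x right, y down, z forward; pixel columns grow to the right and rows downward; lengths in m; the calibration is good to about 2 mm. A picture is of the moment at which its call begins. camera_params takes no time and is no camera call.
- hand_in(): hands the job in, once; it reports no verdict.
The state is a dict: "time_s": time; "qpos": joint angles; "joint_vel": joint speeds; "tau": joint torques, N m; "ee_pos": TCP position; "eef_rot": TCP orientation; "force": force on the tool from outside, world axes, zero at the start; "moment": the same for the moment, N m; "grip_width": finger opening in m.
Only numpy, scipy, OpenCV 4.12 (cv2) and the standard library are available. Lean on these libraries where they do the work, as an engineer would, in place of code of your own. Each camera call takes 0.05 s, during which the arm holds its last target.

## Working session

There is one attempt and no reset: what is moved stays moved. The work goes in short steps, Python scripts to look and compute and a shell command to move; the robot and the scene stay as the last step left them, time stands still between calls to the robot, and variables do not carry over. Pictures are saved under pics/ and viewed, and the job is handed in when it is done.

```bash
mkdir -p pics
python3 - <<'E'
from station import *
import cv2,numpy as np
np.set_printoptions(precision=4,suppress=True)
o=get_obs()
for k in o: print(k,o[k])
for n in("side","top"):
    cv2.imwrite(f"pics/{n}0.png",camera(n)[:,:,::-1]); p=camera_params(n)
    for k in p: print(k,np.array(p[k]))
E
```

```text
time_s 0.0
qpos [-1.1976  0.3005  1.5216  0.      1.3207 -0.0666]
joint_vel [-0.0017 -0.0009 -0.0013  0.0003 -0.0004  0.0016]
tau [  0.0011 -53.1809 -35.2739   0.0709   0.0244  -0.0001]
ee_pos [ 0.2341 -0.4974  0.2239]
eef_rot [-1.5707  0.0012 -1.131 ]
force [-0.4756  0.6246  0.0214]
moment [-0.0408  0.0232  0.0178]
grip_width 0.09429519184635535
mtx [[449.9251   0.     322.2948]
 [  0.     449.9251 234.155 ]
 [  0.       0.       1.    ]]
distortion [-0.0972  0.      0.      0.      0.    ]
view [[ 0.9883 -0.152   0.0093 -0.5207]
 [-0.0634 -0.4667 -0.8822  0.0296]
 [ 0.1385  0.8713 -0.4709  1.6348]
 [ 0.      0.      0.      1.    ]]
mtx [[502.7736   0.     320.8936]
 [  0.     502.7736 238.7945]
 [  0.       0.       1.    ]]
distortion [-0.0319  0.      0.      0.      0.    ]
view [[-0.0145 -0.9999 -0.0081 -0.1739]
 [-0.9873  0.0156 -0.1579  0.5328]
 [ 0.158   0.0057 -0.9874  1.4034]
 [ 0.      0.      0.      1.    ]]
```

```bash
ls -la
```

```text
total 12
drwxr-xr-x  3 agent agent 4096 Dec  7 16:46 .
drwxr-xr-x 23 root  root  4096 Dec  7 16:46 ..
drwxr-xr-x  2 agent agent 4096 Dec  7 16:47 pics
```

View pics/side0.png

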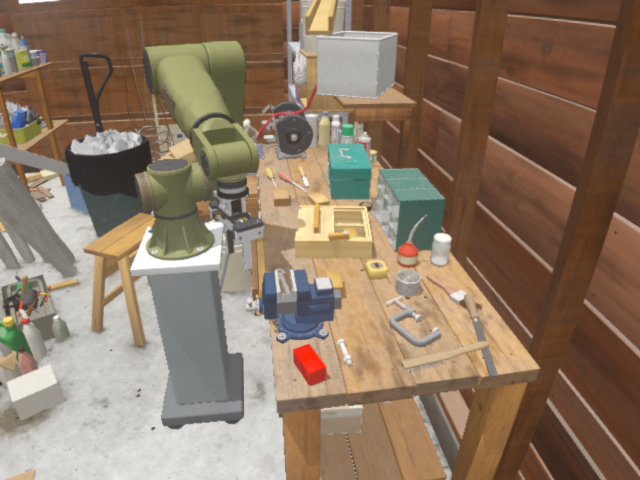

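View pics/top0.png

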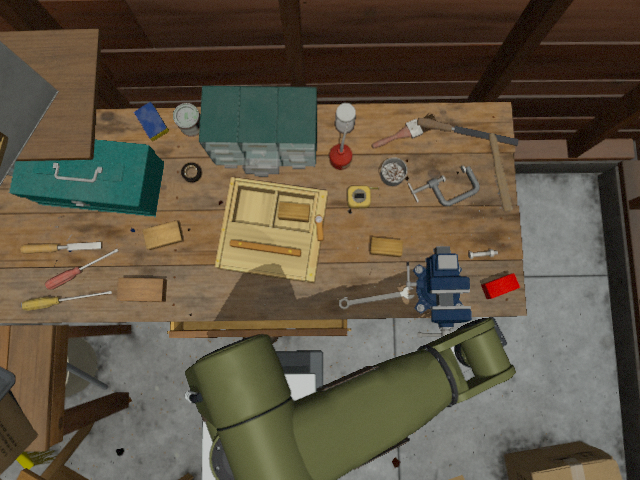

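Top view: the case is around (270,230) with the twin at (293,211) and the catch at (320,228). Candidate blocks are at (163,235), (140,289) and (386,246). I'll zoom in and measure them.

```bash
cat > h.py <<'E'
import cv2,numpy as np
from station import *
np.set_printoptions(precision=4,suppress=True)
def ray(n,uv):
    p=camera_params(n);V=np.array(p["view"]);K=np.array(p["mtx"]);D=np.array(p["distortion"])
    q=cv2.undistortPoints(np.array(uv,float).reshape(-1,1,2),K,D).reshape(-1,2)
    d=np.c_[q,np.ones(len(q))]@V[:3,:3]
    return -V[:3,:3].T@V[:3,3],d
def onz(n,uv,z):
    c,d=ray(n,uv); return c+d*((z-c[2])/d[:,2])[:,None]
def proj(n,P):
    p=camera_params(n);V=np.array(p["view"])
    return cv2.projectPoints(np.array(P,float).reshape(-1,1,3),cv2.Rodrigues(V[:3,:3])[0],V[:3,3],np.array(p["mtx"]),np.array(p["distortion"]))[0].reshape(-1,2)
def tri(u1,u2):
    c1,d1=ray("top",[u1]);c2,d2=ray("side",[u2])
    d1=d1[0];d2=d2[0]
    s=np.linalg.lstsq(np.c_[d1,-d2],c2-c1,rcond=None)[0]
    a=c1+s[0]*d1;b=c2+s[1]*d2
    return (a+b)/2,np.linalg.norm(a-b)
E
python3 - <<'E'
import cv2
im=cv2.imread("pics/top0.png")
cv2.imwrite("pics/topA.png",cv2.resize(im[170:290,205:345],None,fx=5,fy=5,interpolation=cv2.INTER_CUBIC))
a=[cv2.resize(im[y-27:y+28,x-32:x+33],None,fx=6,fy=6,interpolation=cv2.INTER_CUBIC) for x,y in((163,235),(140,289))]
b=[cv2.resize(im[y-27:y+28,x-32:x+33],None,fx=6,fy=6,interpolation=cv2.INTER_CUBIC) for x,y in((386,246),(360,196))]
import numpy as np
c=np.vstack([np.hstack(a),np.hstack(b)]);cv2.imwrite("pics/topB.png",c[:600]);print(c.shape)
s=cv2.imread("pics/side0.png")
cv2.imwrite("pics/sideA.png",cv2.resize(s[185:265,260:400],None,fx=5.7,fy=5.7,interpolation=cv2.INTER_CUBIC))
E
```

```text
(660, 780, 3)
```

View pics/topA.png

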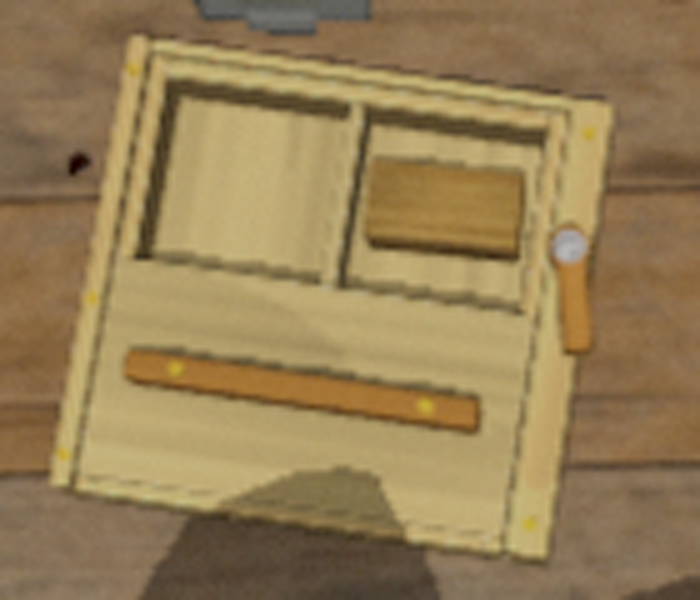

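View pics/topB.png

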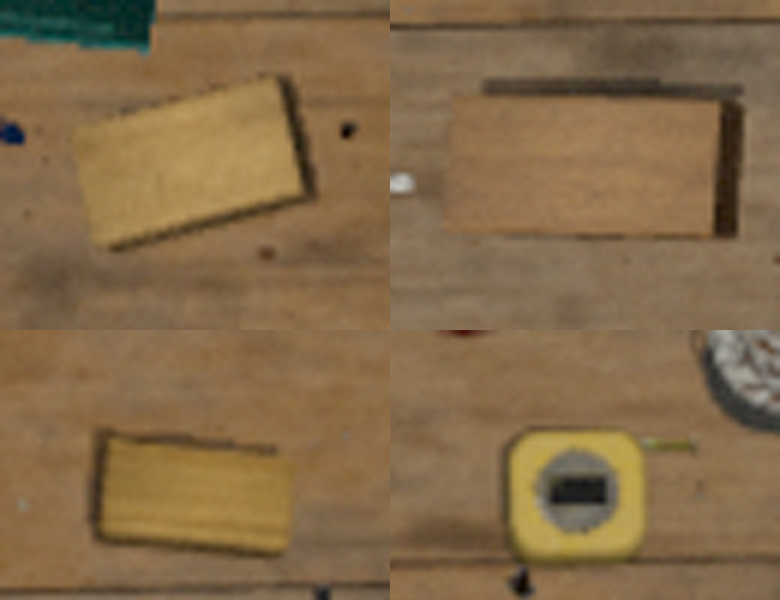

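View pics/sideA.png

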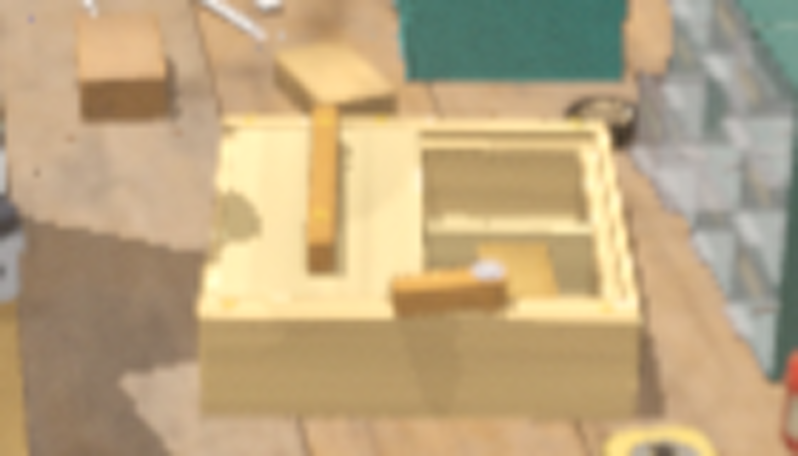

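Run:
```python
from h import *
def px(pts,o,s): return (np.array(pts,float)+.5)/s-.5+np.array(o)
def rep(nm,uv,z):
    P=onz("top",uv,z); e=[np.linalg.norm(P[i]-P[(i+1)%4]) for i in range(4)]
    print(nm,"c",P.mean(0),"edges",np.array(e),"dir01",np.arctan2(*(P[1]-P[0])[[1,0]]),"dir12",np.arctan2(*(P[2]-P[1])[[1,0]]));return P
S=px([(104,103),(291,125),(286,222),(99,210)],(354,219),6); rep("S",S,.045); print(proj("side",onz("top",S,.045)))
rep("163",px([(75,128),(282,75),(312,198),(97,247)],(131,208),6),.03)
rep("140",px([(450-390,97),(718-390,98),(718-390,237),(448-390,235)],(108,262),6),.038)
C=px([(133,37),(610,103),(547,560),(52,487)],(205,170),5)
P=rep("case",C,.072)
cx=[135,135,-128,-128];cy=[135,-147,-147,135]
A=np.c_[cx,cy]/1000.; Q=P[:,:2]
ac=A-A.mean(0);qc=Q-Q.mean(0)
th=np.arctan2((ac[:,0]*qc[:,1]-ac[:,1]*qc[:,0]).sum(),(ac*qc).sum())
R=np.array([[np.cos(th),-np.sin(th)],[np.sin(th),np.cos(th)]]);t=Q.mean(0)-R@A.mean(0)
print("th",th,"t",t,"res",A@R.T+t-Q)
np.savez("case.npz",R=R,t=t,th=th)
for p in proj("side",np.c_[A@R.T+t,[.072]*4]): print((p-[260,185]+.5)*5.7)
for nm,uv,z in(("batten",px([(125,352),(478,398),(478,430),(125,380)],(205,170),5),.099),("catch",px([(570,244),(577,352),(577,352),(577,352)],(205,170),5),.096),("twin",px([(367,160),(523,172),(520,257),(367,245)],(205,170),5),.053)):
    P=onz("top",uv,z); print(nm,(P[:,:2]-t)@R)
```

```text
S c [ 0.5056 -0.3681  0.045 ] edges [0.0898 0.0468 0.089  0.0517] dir01 -1.705513974510284 dir12 3.050959591501145
[[341.2023 268.6837]
 [342.8629 285.0599]
 [327.0373 285.508 ]
 [324.717  269.2403]]
163 c [0.5518 0.2801 0.03  ] edges [0.1039 0.0633 0.1067 0.0603] dir01 -1.331507836886989 dir12 -2.877017834325209
140 c [0.3926 0.3375 0.038 ] edges [0.1295 0.066  0.1296 0.0657] dir01 -1.5878689124757768 dir12 -3.1080970054685357
case c [ 0.5576 -0.0434  0.072 ] edges [0.2773 0.2633 0.28   0.2627] dir01 -1.7294387746287245 dir12 2.992046501446763
th -0.15735690898866198 t [ 0.555  -0.0369] res [[ 0.0001  0.002 ]
 [-0.0003 -0.0027]
 [ 0.0004 -0.0007]
 [-0.0003  0.0014]]
[604.2744 117.461 ]
[642.4653 314.6159]
[197.9722 309.9823]
[222.5098 113.3526]
batten [[-0.0499  0.1004]
 [-0.0476 -0.0968]
 [-0.0652 -0.0994]
 [-0.0653  0.0977]]
catch [[ 0.0455 -0.1344]
 [-0.0141 -0.147 ]
 [-0.0141 -0.147 ]
 [-0.0141 -0.147 ]]
twin [[ 0.0865 -0.0094]
 [ 0.0921 -0.0997]
 [ 0.0425 -0.1053]
 [ 0.0371 -0.0173]]
```

Run:
```python
import cv2
s=cv2.imread("pics/side0.png")
cv2.imwrite("pics/sideB.png",cv2.resize(s[240:320,250:370],None,fx=6,fy=6,interpolation=cv2.INTER_CUBIC))
```

```text
(no output)
```

View pics/sideB.png

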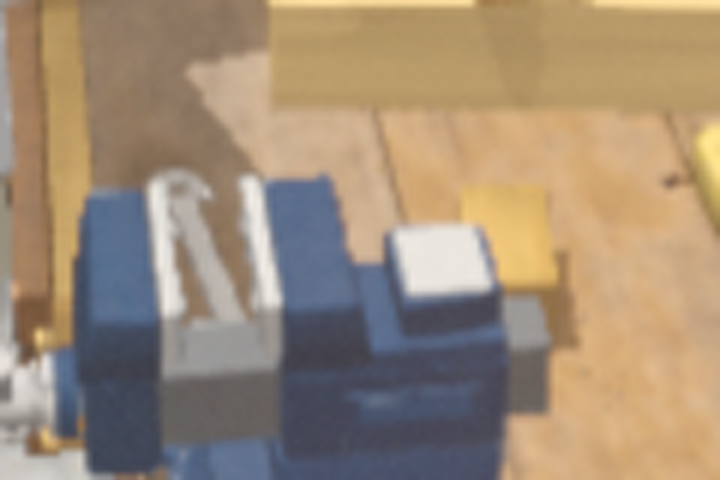

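```bash
cat >> h.py <<'E'
from scipy.spatial.transform import Rotation as Ro
def case2w(p):
    d=np.load("case.npz");p=np.array(p,float)
    return np.r_[d["R"]@p[:2]+d["t"],p[2:]]
def rows(pos,yaw):
    o=get_obs();R=Ro.from_euler("xyz",o["eef_rot"]);T=Ro.from_euler("xyz",[-np.pi/2,0,yaw])
    print("translation",R.inv().apply(np.array(pos)-o["ee_pos"])/.5,"rot",(R.inv()*T).as_rotvec()/(np.pi/2),"from",np.array(o["ee_pos"]),"F",np.array(o["force"]),"t",o["time_s"],"grip",o["grip_width"])
E
python3 - <<'E'
from h import *
for a in((341.2,270.8),(327.2,271.2)):
    for b in ((402.2,239.5),(371.2,235.8)): print(tri(b,a))
# vise: top px vs z
for z in(.1,.15,.2): print(z,onz("top",[(418,290),(437,252),(458,252)],z)[:,:2].tolist())
# anvil white square far-left corner in side
print(tri((437,250),(250+490/6,240+228/6)), tri((458,250),(250+495/6,240+290/6)))
rows([.5056,-.368,.25],-.12)
E
python3 - <<'E'
import cv2
im=cv2.imread("pics/top0.png")
cv2.imwrite("pics/topC.png",cv2.resize(im[215:335,340:480],None,fx=5,fy=5,interpolation=cv2.INTER_CUBIC))
E
```

```text
(array([ 0.5178, -0.4078,  0.0909]), np.float64(0.0023116455677517364))
(array([ 0.5366, -0.3271,  0.0381]), np.float64(0.0010371720850871724))
(array([ 0.497 , -0.4055,  0.0941]), np.float64(0.037993929659010175))
(array([ 0.514 , -0.325 ,  0.0421]), np.float64(0.044323484956668865))
0.1 [[0.3759559412651159, -0.4436475719850411], [0.4790085765141281, -0.5004400201976829], [0.4780823607651719, -0.5581942006515348]]
0.15 [[0.37324405167315516, -0.4343889573411822], [0.4725313695184387, -0.4891063339834686], [0.4716389956627124, -0.5447503032789596]]
0.2 [[0.37053216208119444, -0.4251303426973233], [0.4660541625227492, -0.4777726477692543], [0.4651956305602528, -0.5313064059063841]]
(array([ 0.478 , -0.4942,  0.1272]), np.float64(0.005680189903502463)) (array([ 0.4736, -0.5491,  0.1325]), np.float64(0.011444541064756772))
translation [-0.0031 -0.052   0.6016] rot [-0.0004 -0.6436 -0.0006] from [ 0.2341 -0.4975  0.224 ] F [ 0.5431  0.3513 -0.3545] t 0.1 grip 0.09404214410227457
```

View pics/topC.png

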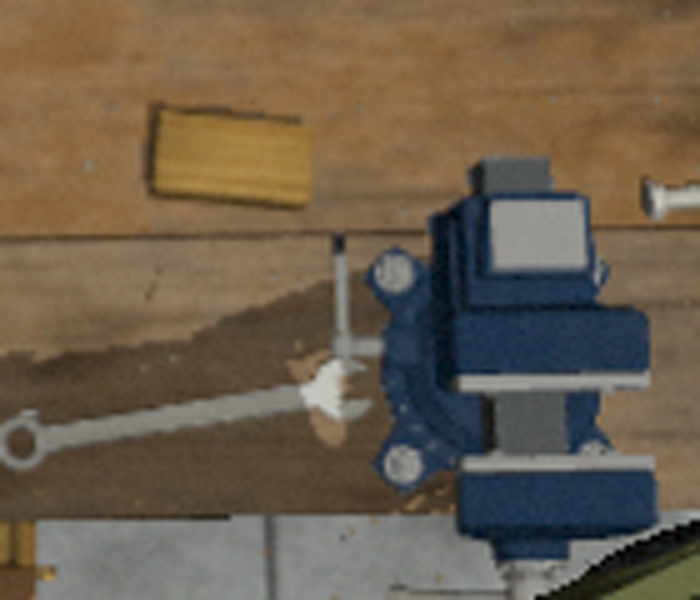

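The spare is the block at px (386,246): about 90 x 47 mm, top at z≈0.04, centre (0.506,-0.368). The vise beside it is about 0.13 m high. I'll move above the block.

```bash
python3 -m pendant '{"translation":[[-0.003,-0.052,0.08],[-0.003,-0.052,0.16],[-0.003,-0.052,0.24],[-0.003,-0.052,0.32],[-0.003,-0.052,0.4],[-0.003,-0.052,0.48],[-0.003,-0.052,0.56],[-0.003,-0.052,0.602]],"rot":[[0,-0.07,0],[0,-0.15,0],[0,-0.22,0],[0,-0.3,0],[0,-0.38,0],[0,-0.46,0],[0,-0.54,0],[0,-0.62,0]]}' 1 30
python3 -c "
from h import *
rows([.5056,-.368,.12],-.12)"
```

```text
time_s: 0.77
ee_pos: [0.5088, -0.3655, 0.2493]
eef_rot: [-1.569, 0.001, -0.152]
force: [-0.1, -0.3, 0.1]
grip_width: 0.0939
translation [-0.0054  0.2586 -0.0064] rot [-0.0011 -0.0203 -0.0006] from [ 0.5088 -0.3655  0.2493] F [-0.1483 -0.2946  0.0901] t 0.7667 grip 0.09391951047616115
```

```bash
python3 -m pendant '{"translation":[[-0.005,0.08,-0.006],[-0.005,0.16,-0.006],[-0.005,0.24,-0.006],[-0.005,0.258,-0.006],[-0.005,0.258,-0.006]],"rot":[[0,-0.02,0],[0,-0.02,0],[0,-0.02,0],[0,-0.02,0],[0,-0.02,0]]}' 1 30
python3 - <<'E'
from h import *
rows([.5056,-.368,.0325],-.12)
im=camera("top");cv2.imwrite("pics/t1.png",cv2.resize(im[170:320,300:480,::-1],None,fx=4,fy=4,interpolation=cv2.INTER_CUBIC))
im=camera("side");cv2.imwrite("pics/s1.png",cv2.resize(im[180:320,240:400,::-1],None,fx=4,fy=4,interpolation=cv2.INTER_CUBIC))
E
```

```text
time_s: 1.18
ee_pos: [0.5048, -0.3671, 0.1177]
eef_rot: [-1.566, 0.006, -0.121]
force: [-0.9, -0.2, 0.5]
grip_width: 0.0939
translation [ 0.0027  0.1705 -0.0024] rot [-0.003  -0.0004 -0.0035] from [ 0.5048 -0.3671  0.1177] F [-0.8733 -0.1998  0.4999] t 1.1833 grip 0.09390461183456848
```

View pics/t1.png

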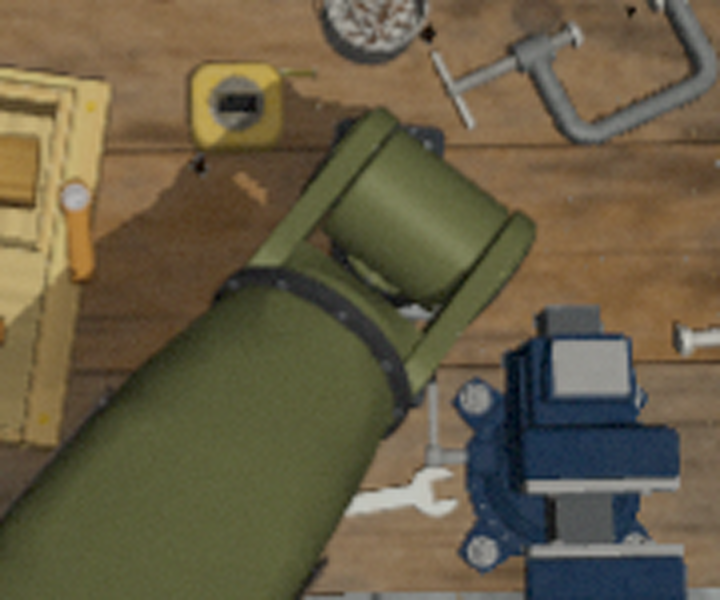

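View pics/s1.png

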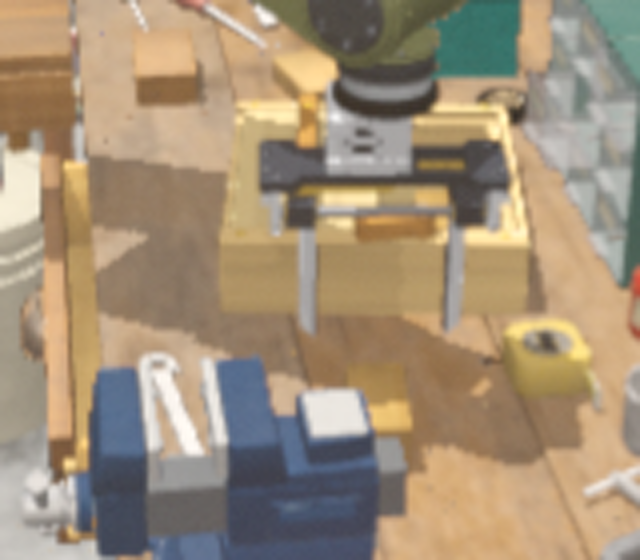

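The fingers at (308,330) and (455,328) straddle the block at (380,395), and nothing else is in the way. I'll descend and grip.

```bash
python3 -m pendant '{"translation":[[0.002,0.06,-0.002],[0.002,0.11,-0.002],[0.002,0.15,-0.002],[0.002,0.17,-0.002],[0.002,0.17,-0.002]],"rot":[[0,0,0],[0,0,0],[0,0,0],[0,0,0],[0,0,0]]}' 1 30
python3 -m pendant '{"translation":[[0,0,0],[0,0,0],[0,0,0],[0,0,0],[0,0,0],[0,0,0],[0,0,0],[0,0,0]],"rot":[[0,0,0],[0,0,0],[0,0,0],[0,0,0],[0,0,0],[0,0,0],[0,0,0],[0,0,0]]}' 0 35
python3 -m pendant '{"translation":[[0,0,0],[0,0,0],[0,0,0]],"rot":[[0,0,0],[0,0,0],[0,0,0]]}' 0 35
```

```text
time_s: 1.7
ee_pos: [0.5075, -0.3698, 0.0376]
eef_rot: [-1.57, -0.001, -0.121]
force: [1.0, 0.0, -0.2]
grip_width: 0.0939
time_s: 2.37
ee_pos: [0.5075, -0.3698, 0.0377]
eef_rot: [-1.57, -0.001, -0.121]
force: [-0.0, -0.3, -0.3]
grip_width: 0.0449
time_s: 2.62
ee_pos: [0.5075, -0.3697, 0.0377]
eef_rot: [-1.57, -0.001, -0.121]
force: [-0.5, 0.5, -0.4]
grip_width: 0.0451
```

Grip width is 45 mm, as expected. Lift.

```bash
python3 -m pendant '{"translation":[[0,-0.03,0],[0,-0.08,0],[0,-0.14,0],[0,-0.22,0],[0,-0.3,0],[0,-0.38,0],[0,-0.4,0]],"rot":[[0,0,0],[0,0,0],[0,0,0],[0,0,0],[0,0,0],[0,0,0],[0,0,0]]}' 0 35
python3 - <<'E'
from h import *
w=case2w([.064,.058,.2]);print(w);rows(w,float(np.load("case.npz")["th"]))
E
```

```text
time_s: 3.2
ee_pos: [0.5084, -0.3707, 0.2448]
eef_rot: [-1.575, -0.008, -0.121]
force: [0.2, -0.1, -0.7]
grip_width: 0.0451
[0.6273 0.0104 0.2   ]
translation [0.1437 0.0876 0.7856] rot [0.0025 0.0233 0.0052] from [ 0.5084 -0.3707  0.2448] F [ 0.241  -0.0732 -0.7103] t 3.2 grip 0.045070165219501204
```

```bash
python3 -m pendant '{"translation":[[0.01,0,0.05],[0.02,0,0.12],[0.04,0,0.2],[0.06,0,0.28],[0.08,0,0.36],[0.1,0,0.44],[0.12,0,0.52],[0.14,0,0.6]],"rot":[[0,0.02,0],[0,0.02,0],[0,0.02,0],[0,0.02,0],[0,0.02,0],[0,0.02,0],[0,0.02,0],[0,0.02,0]]}' 0 35
python3 - <<'E'
from h import *
w=case2w([.064,.058,.2]);print(w);rows(w,float(np.load("case.npz")["th"]))
E
```

```text
time_s: 3.87
ee_pos: [0.6143, -0.0793, 0.2437]
eef_rot: [-1.575, -0.008, -0.152]
force: [1.1, -0.9, -0.8]
grip_width: 0.0449
[0.6273 0.0104 0.2   ]
translation [-0.0021  0.0868  0.1815] rot [0.0024 0.0033 0.005 ] from [ 0.6143 -0.0793  0.2437] F [ 1.1369 -0.8501 -0.7653] t 3.8667 grip 0.04491888443969096
```

```bash
python3 -m pendant '{"translation":[[-0.002,0,0.07],[-0.002,0.02,0.14],[-0.002,0.06,0.18],[-0.002,0.087,0.181],[-0.002,0.087,0.181],[-0.002,0.087,0.181]],"rot":[[0,0,0],[0,0,0],[0,0,0],[0.002,0.003,0.005],[0.002,0.003,0.005],[0.002,0.003,0.005]]}' 0 35
python3 - <<'E'
from h import *
w=case2w([.064,.058,.12]);rows(w,float(np.load("case.npz")["th"]))
im=camera("top");cv2.imwrite("pics/t2.png",cv2.resize(im[150:300,190:370,::-1],None,fx=4,fy=4,interpolation=cv2.INTER_CUBIC))
im=camera("side");cv2.imwrite("pics/s2.png",cv2.resize(im[150:290,250:410,::-1],None,fx=4,fy=4,interpolation=cv2.INTER_CUBIC))
E
```

```text
time_s: 4.37
ee_pos: [0.6271, 0.0094, 0.1993]
eef_rot: [-1.572, 0.002, -0.157]
force: [-0.7, 0.9, -0.7]
grip_width: 0.0451
translation [0.0005 0.1585 0.0021] rot [ 0.0006  0.0001 -0.001 ] from [0.6271 0.0094 0.1993] F [-0.7385  0.86   -0.7028] t 4.3667 grip 0.04506060547232197
```

View pics/t2.png

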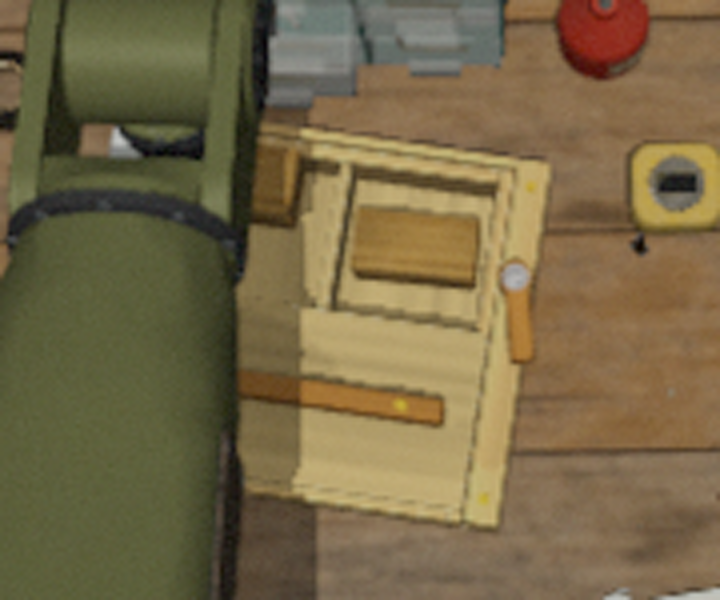

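View pics/s2.png

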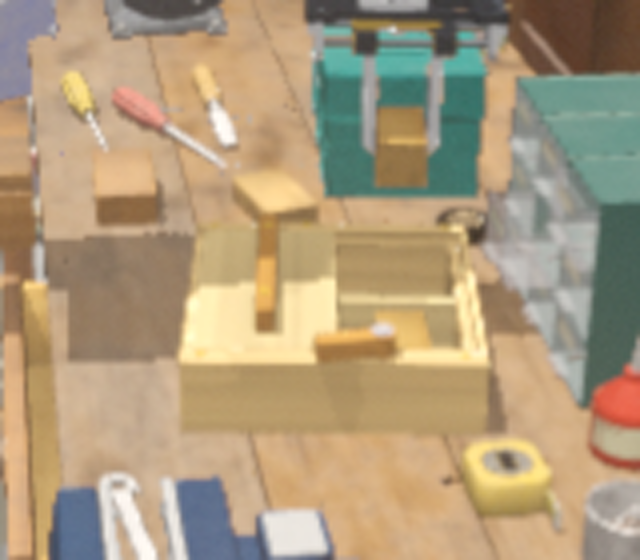

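```bash
python3 - <<'E'
from h import *
d=np.load("case.npz")
p=onz("top",[(190+300/4,150+147/4),(190+297/4,150+224/4),(190+275/4,150+224/4)],.2075);print("end corners case",(p[:,:2]-d["t"])@d["R"])
for z in(0,.05,.1,.15,.2): print(z,onz("top",[(262,172),(245,168),(210,155),(300,165)],z)[:,:2].tolist())
E
python3 -c "
import cv2
im=cv2.imread('pics/top0.png')
cv2.imwrite('pics/topD.png',cv2.resize(im[70:200,180:340],None,fx=5,fy=5,interpolation=cv2.INTER_CUBIC)[:600])"
```

```text
end corners case [[0.0866 0.0102]
 [0.036  0.0039]
 [0.034  0.018 ]]
0 [[0.7443932053266538, -0.00642242656937117], [0.7579057383575595, 0.045318087045387784], [0.8010979182966698, 0.1529115468042671], [0.7643508308781924, -0.12171245086755919]]
0.05 [[0.7293208475400024, -0.012681662810289235], [0.7423732840683923, 0.037297106407762765], [0.7840947870529626, 0.1412270506425432], [0.7485989236914559, -0.1240461065505448]]
0.1 [[0.7142484897533508, -0.018940899051207327], [0.726840829779225, 0.029276125770137745], [0.7670916558092555, 0.12954255448081936], [0.7328470165047194, -0.12637976223353037]]
0.15 [[0.6991761319666991, -0.025200135292125392], [0.7113083754900578, 0.02125514513251278], [0.7500885245655483, 0.11785805831909546], [0.7170951093179828, -0.12871341791651597]]
0.2 [[0.6841037741800475, -0.031459371533043484], [0.6957759212008905, 0.013234164494887762], [0.7330853933218412, 0.10617356215737161], [0.7013432021312462, -0.13104707359950157]]
```

View pics/topD.png

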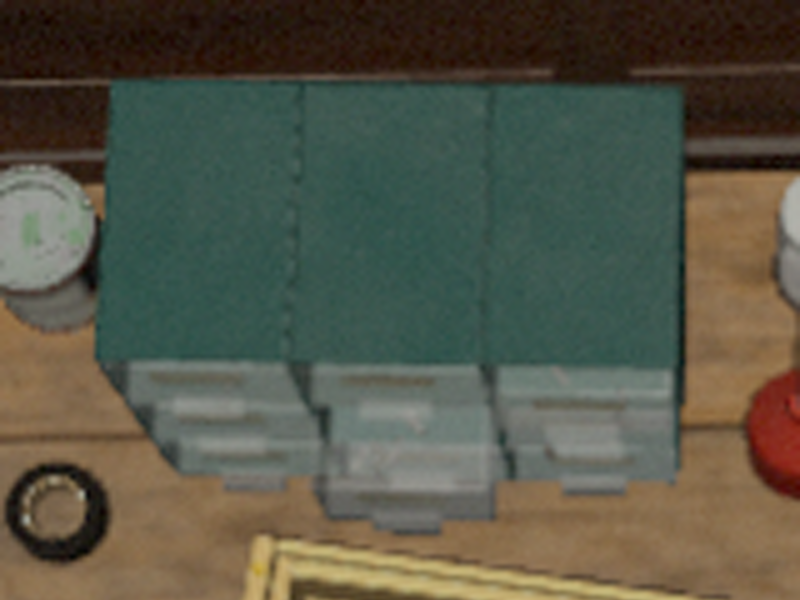

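```bash
python3 -c "
import cv2
im=cv2.imread('pics/side0.png')
cv2.imwrite('pics/sideD.png',cv2.resize(im[155:260,340:450],None,fx=5.7,fy=5.7,interpolation=cv2.INTER_CUBIC))"
```

```text
(no output)
```

View pics/sideD.png

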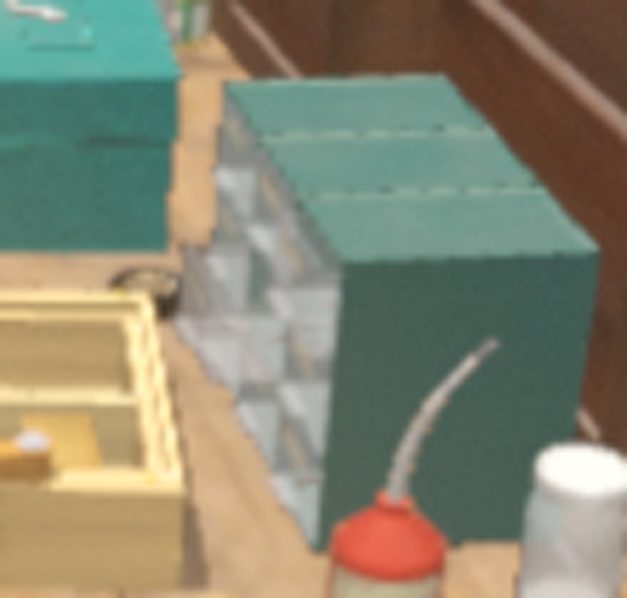

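Run:
```python
from h import *
for nm,a,b in(("dFLtop",(243.6,164),(371.9,198.5)),("dFLbot",(245.6,173.6),(371.2,211.1)),("dFRbot",(278.6,173.6),(340+240/5.7,155+385/5.7)),("dFRtop",(278.6,166),(340+240/5.7,155+330/5.7)),("cabTopFR",(180+672/5,70+368/5),(340+342/5.7,155+265/5.7)),("cabTopFL",(180+98/5,70+360/5),(340+228/5.7,155+85/5.7))): print(nm,*tri(a,b))
```

```text
dFLtop [0.7265 0.0306 0.1201] 0.011030063358195195
dFLbot [0.7216 0.0329 0.0649] 0.0012666283335194956
dFRbot [ 0.7299 -0.0635  0.0607] 0.018476723085986514
dFRtop [ 0.7328 -0.0664  0.1028] 0.00517733831667315
cabTopFR [ 0.7623 -0.1694  0.1923] 0.0003207581815341974
cabTopFL [0.7745 0.1364 0.1926] 0.004216362168297933
```

The open cabinet drawer's front is at x≈0.72 and its top at z≈0.12. I'll place at case x=0.055 so the gripper body stays clear of it.

Run:
```python
from h import *
for z in(.12,.0475): rows(case2w([.055,.061,z]),float(np.load("case.npz")["th"]))
```

```text
translation [-0.0192  0.1618  0.0089] rot [ 0.0004 -0.0006  0.0009] from [0.6276 0.0089 0.2009] F [ 0.0687 -1.0328 -0.788 ] t 4.4667 grip 0.04467735897846878
translation [-0.0194  0.3068  0.009 ] rot [ 0.0004 -0.0006  0.0009] from [0.6276 0.0089 0.2009] F [ 0.0687 -1.0328 -0.788 ] t 4.4667 grip 0.04467735897846878
```

```bash
python3 -m pendant '{"translation":[[-0.01,0.03,0.005],[-0.0193,0.08,0.009],[-0.0193,0.13,0.009],[-0.0193,0.162,0.009],[-0.0193,0.162,0.009],[-0.0193,0.162,0.009]],"rot":[[0,0,0],[0,0,0],[0,0,0],[0,0,0],[0,0,0],[0,0,0]]}' 0 35
python3 - <<'E'
from h import *
rows(case2w([.055,.061,.0475]),float(np.load("case.npz")["th"]))
im=camera("top");cv2.imwrite("pics/t3.png",cv2.resize(im[150:300,190:370,::-1],None,fx=4,fy=4,interpolation=cv2.INTER_CUBIC))
im=camera("side");cv2.imwrite("pics/s3.png",cv2.resize(im[150:260,280:420,::-1],None,fx=5,fy=5,interpolation=cv2.INTER_CUBIC))
E
```

```text
time_s: 4.97
ee_pos: [0.6192, 0.014, 0.1207]
eef_rot: [-1.571, -0.002, -0.159]
force: [-0.2, -0.9, -0.8]
grip_width: 0.0451
translation [-0.001   0.1465  0.0015] rot [ 0.0004 -0.0013  0.0011] from [0.6192 0.014  0.1207] F [-0.1925 -0.8798 -0.8024] t 4.9667 grip 0.045057911247395915
```

View pics/s3.png

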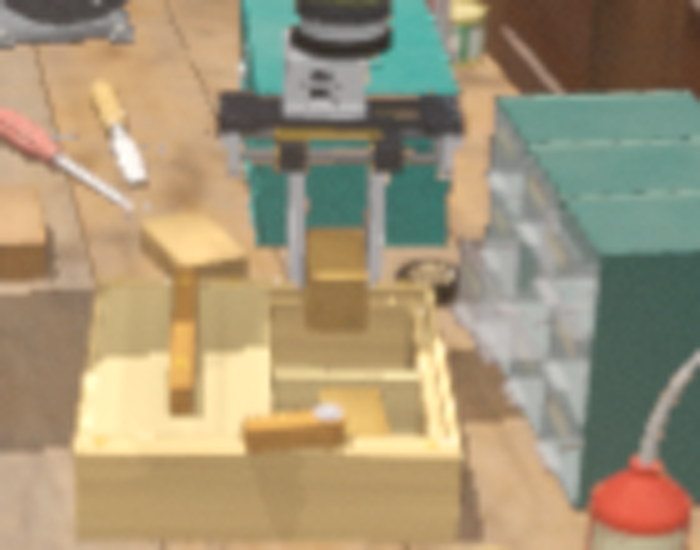

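View pics/t3.png

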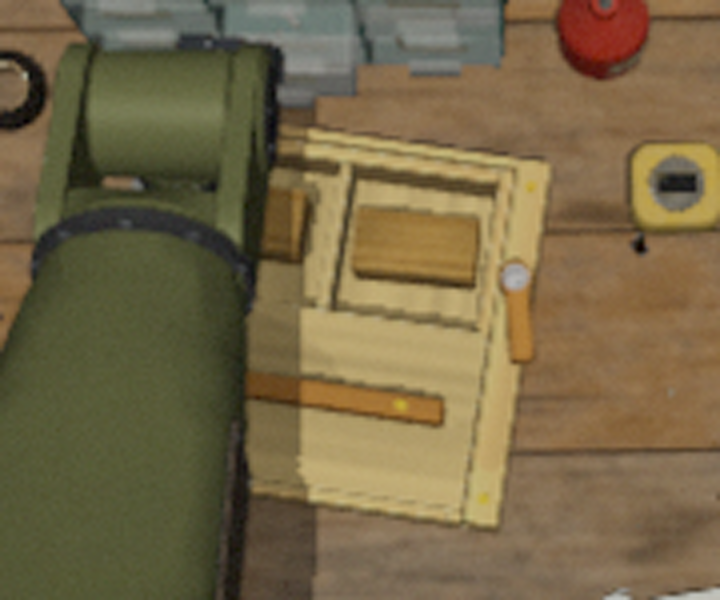

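Run:
```python
from h import *
d=np.load("case.npz")
for z,uv in((.1285,(190+303/4,150+187/4)),(.0835,(190+309/4,150+190/4)),(.0835,(190+303/4,150+262/4))):
    print((onz("top",[uv],z)[0,:2]-d["t"])@d["R"])
# expected projection of the held block's end edge in side
for z in(.0835,.1285):
    print([ (proj("side",[case2w([x,y,z])])[0]-[280,150])*5 for x,y in((.0325,.016),(.0775,.016),(.0325,.011))])
```

```text
[0.0786 0.0163]
[0.0873 0.0187]
[0.0353 0.0146]
[array([302.2614, 326.6053]), array([363.3869, 327.2733]), array([302.4726, 329.5614])]
[array([303.9935, 270.7595]), array([365.8941, 271.4529]), array([304.2127, 273.6006])]
```

The held block's end is at case y≈0.015, where the bay's edge is 0.004, and its x range of 0.033–0.078 is inside the bay. Lower it.

```bash
python3 -m pendant '{"translation":[[-0.001,0.03,0.001],[-0.001,0.06,0.001],[-0.001,0.09,0.001],[-0.001,0.12,0.001],[-0.001,0.14,0.001],[-0.001,0.144,0.001],[-0.001,0.144,0.001]],"rot":[[0,0,0],[0,0,0],[0,0,0],[0,0,0],[0,0,0],[0,0,0],[0,0,0]]}' 0 35
```

```text
time_s: 5.65
ee_pos: [0.6199, 0.0146, 0.0504]
eef_rot: [-1.571, -0.005, -0.159]
force: [0.0, -0.7, -0.6]
grip_width: 0.0448
```

```bash
python3 -m pendant '{"translation":[[0,0.003,0],[0,0.006,0],[0,0.008,0],[0,0.008,0]],"rot":[[0,0,0],[0,0,0],[0,0,0],[0,0,0]]}' 0 35
python3 -m pendant '{"translation":[[0,0.001,0],[0,0.002,0],[0,0.002,0]],"rot":[[0,0,0],[0,0,0],[0,0,0]]}' 0 35
```

```text
time_s: 5.98
ee_pos: [0.62, 0.0146, 0.0467]
eef_rot: [-1.571, -0.005, -0.159]
force: [-0.7, -0.3, -1.3]
grip_width: 0.045
time_s: 6.23
ee_pos: [0.6201, 0.0146, 0.0458]
eef_rot: [-1.571, -0.005, -0.159]
force: [0.1, -0.6, -1.9]
grip_width: 0.0449
```

```bash
python3 -m pendant '{"translation":[[0,0,0],[0,0,0],[0,0,0],[0,0,0],[0,0,0],[0,0,0]],"rot":[[0,0,0],[0,0,0],[0,0,0],[0,0,0],[0,0,0],[0,0,0]]}' 0.64 35
python3 -m pendant '{"translation":[[0,-0.03,0],[0,-0.08,0],[0,-0.14,0],[0,-0.2,0],[0,-0.26,0],[0,-0.26,0]],"rot":[[0,0,0],[0,0,0],[0,0,0],[0,0,0],[0,0,0],[0,0,0]]}' 0.64 35
python3 - <<'E'
from h import *
# lid-push start: closed fingers behind batten
rows(case2w([-.09,0,.2]),float(np.load("case.npz")["th"]))
im=camera("side");cv2.imwrite("pics/s4.png",cv2.resize(im[150:260,280:420,::-1],None,fx=5,fy=5,interpolation=cv2.INTER_CUBIC))
E
```

```text
time_s: 6.73
ee_pos: [0.6202, 0.0147, 0.0459]
eef_rot: [-1.571, -0.005, -0.159]
force: [-0.8, 0.4, 0.8]
grip_width: 0.0601
time_s: 7.23
ee_pos: [0.6214, 0.0147, 0.1824]
eef_rot: [-1.57, -0.014, -0.159]
force: [0.4, -1.0, 0.2]
grip_width: 0.06
translation [-0.2942 -0.0395 -0.1232] rot [-0.0006 -0.0011  0.0091] from [0.6214 0.0147 0.1824] F [ 0.3759 -0.9769  0.164 ] t 7.2333 grip 0.06002607015596638
```

View pics/s4.png

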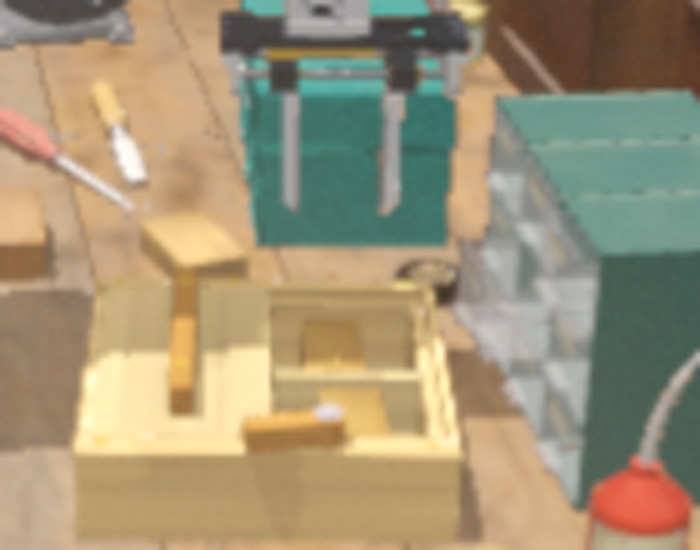

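The block lies flat in the left bay at (333,343). I'll close the fingers and go behind the batten.

```bash
python3 -m pendant '{"translation":[[-0.06,-0.04,-0.02],[-0.12,-0.04,-0.05],[-0.18,-0.04,-0.08],[-0.24,-0.04,-0.11],[-0.29,-0.04,-0.123],[-0.294,-0.04,-0.123],[-0.294,-0.04,-0.123]],"rot":[[0,0,0.009],[0,0,0.009],[0,0,0.009],[0,0,0.009],[0,0,0.009],[0,0,0.009],[0,0,0.009]]}' 0 40
python3 - <<'E'
from h import *
rows(case2w([-.092,0,.097]),float(np.load("case.npz")["th"]))
E
```

```text
time_s: 7.87
ee_pos: [0.4649, -0.0227, 0.1972]
eef_rot: [-1.57, 0.003, -0.16]
force: [0.1, 1.1, 0.7]
grip_width: 0.0167
translation [-0.0007  0.2004  0.0002] rot [-0.0004 -0.0014 -0.0022] from [ 0.4649 -0.0227  0.1972] F [0.1014 1.1351 0.652 ] t 7.8667 grip 0.016700322652286756
```

```bash
python3 -m pendant '{"translation":[[0,0.05,0],[0,0.1,0],[0,0.15,0],[0,0.18,0],[0,0.18,0],[0,0.18,0]],"rot":[[0,0,0],[0,0,0],[0,0,0],[0,0,0],[0,0,0],[0,0,0]]}' 0 40
python3 - <<'E'
from h import *
rows(case2w([-.092,0,.097]),float(np.load("case.npz")["th"]))
im=camera("side");cv2.imwrite("pics/s5.png",cv2.resize(im[150:260,280:420,::-1],None,fx=5,fy=5,interpolation=cv2.INTER_CUBIC))
E
```

```text
time_s: 8.37
ee_pos: [0.465, -0.0225, 0.1066]
eef_rot: [-1.57, 0.005, -0.159]
force: [0.0, -0.3, 0.1]
grip_width: 0.0006
translation [-0.0014  0.0193 -0.0002] rot [-0.0003 -0.0012 -0.0033] from [ 0.465  -0.0225  0.1066] F [ 0.041  -0.2941  0.1085] t 8.3667 grip 0.0006181262208850706
```

View pics/s5.png

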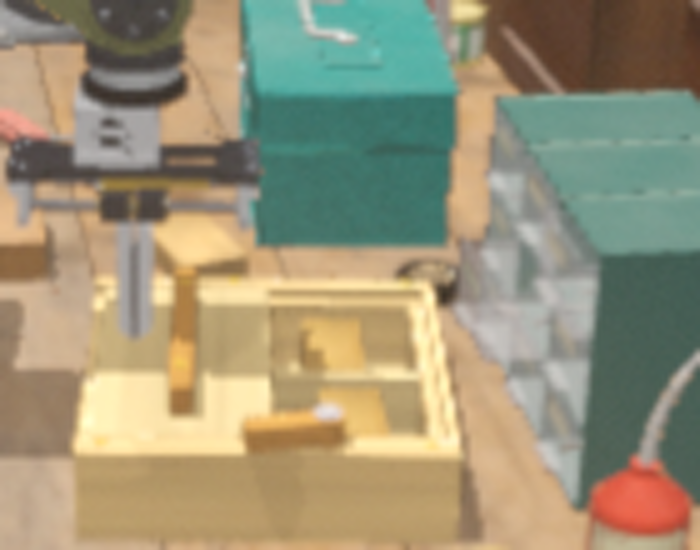

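Clear and behind the batten: fingers at (133,335), batten at x 172–198. Lower a little and push.

```bash
python3 -m pendant '{"translation":[[0,0.008,0],[0,0.015,0],[0.01,0.015,0],[0.03,0.015,0],[0.05,0.015,0],[0.08,0.015,0],[0.11,0.015,0],[0.14,0.015,0]],"rot":[[0,0,0],[0,0,0],[0,0,0],[0,0,0],[0,0,0],[0,0,0],[0,0,0],[0,0,0]]}' 0 40
python3 - <<'E'
from h import *
rows(case2w([.04,0,.099]),float(np.load("case.npz")["th"]))
im=camera("side");cv2.imwrite("pics/s6.png",cv2.resize(im[150:260,280:420,::-1],None,fx=5,fy=5,interpolation=cv2.INTER_CUBIC))
E
```

```text
time_s: 9.08
ee_pos: [0.5352, -0.0338, 0.1001]
eef_rot: [-1.57, 0.004, -0.159]
force: [-3.1, 0.1, 2.9]
grip_width: 0.0006
translation [0.1201 0.0018 0.0005] rot [-0.0003 -0.0013 -0.0024] from [ 0.5352 -0.0338  0.1001] F [-3.1034  0.1358  2.9031] t 9.0833 grip 0.0006001518547201603
```

View pics/s6.png

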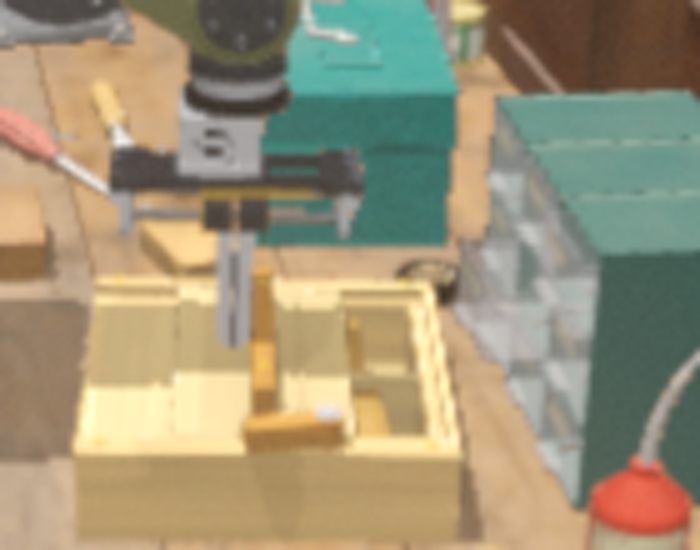

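```bash
python3 -m pendant '{"translation":[[0.02,0,0],[0.04,0,0],[0.06,0,0],[0.08,0,0],[0.095,0,0],[0.1,0,0],[0.1,0,0]],"rot":[[0,0,0],[0,0,0],[0,0,0],[0,0,0],[0,0,0],[0,0,0],[0,0,0]]}' 0 40
python3 -m pendant '{"translation":[[0.006,0,0],[0.012,0,0],[0.016,0,0],[0.016,0,0]],"rot":[[0,0,0],[0,0,0],[0,0,0],[0,0,0]]}' 0 40
python3 -c "
from h import *
rows(case2w([.04,0,.099]),-.157)"
```

```text
time_s: 9.72
ee_pos: [0.5869, -0.0423, 0.1002]
eef_rot: [-1.57, 0.001, -0.16]
force: [0.1, 0.8, -0.1]
grip_width: 0.0005
time_s: 10.05
ee_pos: [0.5951, -0.0436, 0.1002]
eef_rot: [-1.57, 0.001, -0.16]
force: [-1.0, -0.3, -0.3]
grip_width: 0.0004
translation [-0.0012  0.0025  0.0006] rot [-0.0004 -0.0017 -0.0007] from [ 0.5951 -0.0436  0.1002] F [-0.9868 -0.2578 -0.2955] t 10.05 grip 0.0004208211514096543
```

```bash
python3 -m pendant '{"translation":[[0.004,0,0],[0.008,0,0],[0.01,0,0],[0.01,0,0]],"rot":[[0,0,0],[0,0,0],[0,0,0],[0,0,0]]}' 0 40
python3 - <<'E'
from h import *
im=camera("side");cv2.imwrite("pics/s7.png",cv2.resize(im[150:260,280:420,::-1],None,fx=5,fy=5,interpolation=cv2.INTER_CUBIC))
E
```

```text
time_s: 10.38
ee_pos: [0.5971, -0.0438, 0.1002]
eef_rot: [-1.57, 0.01, -0.159]
force: [-30.1, 4.3, 16.8]
grip_width: 0.0004
```

View pics/s7.png

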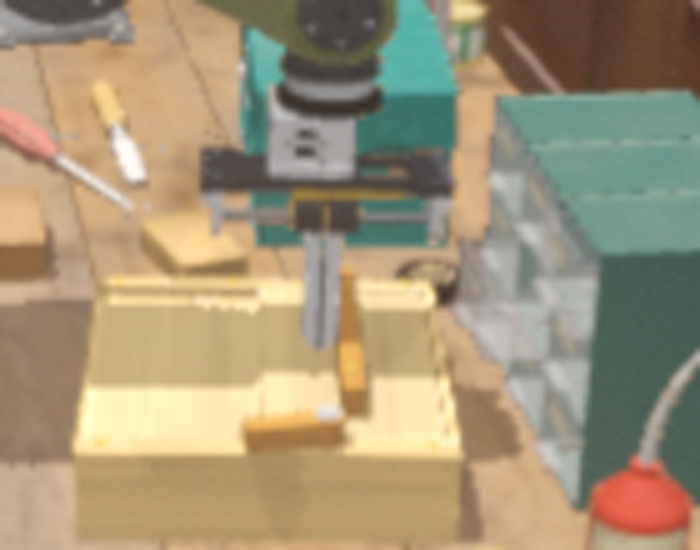

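The 30 N reaction at finger-face x≈0.055 means the lid is against its stop. Now I'll retreat and go to the catch.

```bash
python3 -m pendant '{"translation":[[-0.015,0,0],[-0.03,0,0],[-0.03,-0.06,0],[-0.03,-0.12,0],[-0.03,-0.16,0],[-0.03,-0.16,0]],"rot":[[0,0,0],[0,0,0],[0,0,0],[0,0,0],[0,0,0],[0,0,0]]}' 0 40
python3 - <<'E'
from h import *
im=camera("top");cv2.imwrite("pics/t8.png",cv2.resize(im[170:290,205:345,::-1],None,fx=5,fy=5,interpolation=cv2.INTER_CUBIC))
rows(case2w([-.002,-.182,.18]),float(np.load("case.npz")["th"]))
E
```

```text
time_s: 10.93
ee_pos: [0.5848, -0.0418, 0.1852]
eef_rot: [-1.57, 0.001, -0.159]
force: [-0.3, -1.2, 0.6]
grip_width: 0.0004
translation [-0.0619  0.0053 -0.3636] rot [-0.0003 -0.0013 -0.0029] from [ 0.584  -0.0417  0.1826] F [-0.2371 -0.56   -0.5011] t 10.9833 grip 0.0005091841122884186
```

View pics/t8.png

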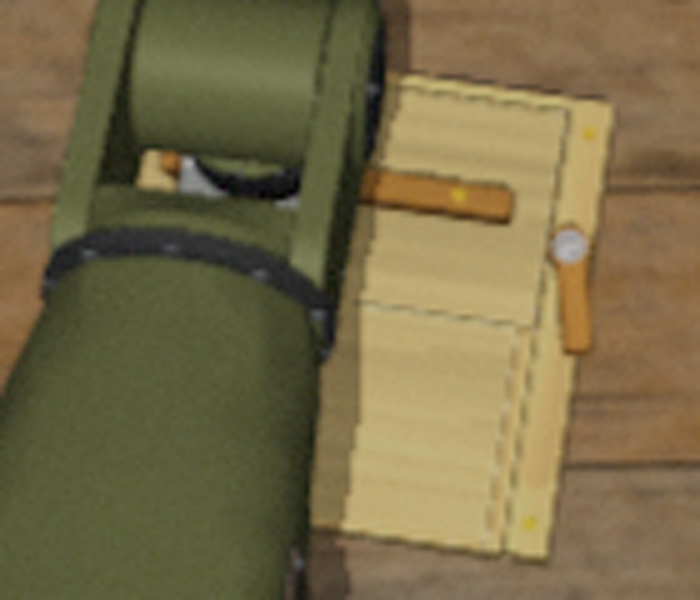

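The lid is shut against the far stop, and the catch is still lying outward at (578,300). Move to the outer side of the catch.

```bash
python3 -m pendant '{"translation":[[-0.02,0,-0.06],[-0.04,0,-0.14],[-0.062,0,-0.22],[-0.062,0,-0.3],[-0.062,0,-0.35],[-0.062,0,-0.364],[-0.062,0,-0.364]],"rot":[[0,0,0],[0,0,0],[0,0,0],[0,0,0],[0,0,0],[0,0,0],[0,0,0]]}' 0 40
python3 - <<'E'
from h import *
rows(case2w([-.002,-.182,.1]),float(np.load("case.npz")["th"]))
E
```

```text
time_s: 11.57
ee_pos: [0.5238, -0.2177, 0.1815]
eef_rot: [-1.57, 0.006, -0.162]
force: [0.3, 0.4, 0.4]
grip_width: 0.0007
translation [0.0018 0.163  0.0029] rot [-0.0006 -0.003  -0.0036] from [ 0.5238 -0.2177  0.1815] F [0.3322 0.4461 0.4244] t 11.5667 grip 0.0006594374038027138
```

```bash
python3 -m pendant '{"translation":[[0.002,0.06,0.002],[0.002,0.12,0.002],[0.002,0.155,0.002],[0.002,0.163,0.002],[0.002,0.167,0.002],[0.002,0.167,0.002]],"rot":[[0,0,0],[0,0,0],[0,0,0],[0,0,0],[0,0,0],[0,0,0]]}' 0 40
python3 - <<'E'
from h import *
im=camera("top");cv2.imwrite("pics/t9.png",cv2.resize(im[170:290,235:375,::-1],None,fx=5,fy=5,interpolation=cv2.INTER_CUBIC))
im=camera("side");cv2.imwrite("pics/s9.png",cv2.resize(im[150:260,280:420,::-1],None,fx=5,fy=5,interpolation=cv2.INTER_CUBIC))
o=get_obs();p0=np.array(o["ee_pos"]);d=np.load("case.npz");print((p0[:2]-d["t"])@d["R"],p0[2])
c=(p0[:2]-d["t"])@d["R"]
for a in np.r_[-.2:1.6:.2,1.57]:
    u=np.array([-np.cos(a),np.sin(a)]);n=-np.array([np.sin(a),np.cos(a)])
    p=np.array([.044,-.135])+.045*u+(.009+.0125*abs(np.sin(a))+.008*abs(np.cos(a)))*n
    dd=(p-c)/.5; print(round(a,2),p*1000,"tool x,z",dd)
E
```

```text
time_s: 12.07
ee_pos: [0.5251, -0.216, 0.0985]
eef_rot: [-1.57, 0.005, -0.161]
force: [-0.2, -0.8, -1.0]
grip_width: 0.0004
[-0.0012 -0.1821] 0.09931915401800985
-0.2 [   3.7361 -162.8788] tool x,z [0.01   0.0385]
0.0 [  -1. -152.] tool x,z [0.0005 0.0603]
0.2 [  -3.9421 -144.9986] tool x,z [-0.0054  0.0743]
0.4 [  -5.7175 -137.036 ] tool x,z [-0.0089  0.0902]
0.6 [  -5.9353 -128.2938] tool x,z [-0.0094  0.1077]
0.8 [  -4.2388 -119.1199] tool x,z [-0.006  0.126]
1.0 [  -0.375 -110.015] tool x,z [0.0017 0.1443]
1.2 [   5.745  -101.5915] tool x,z [0.014  0.1611]
1.4 [ 14.0036 -94.5093] tool x,z [0.0305 0.1753]
1.57 [ 22.4578 -90.0171] tool x,z [0.0474 0.1843]
```

View pics/s9.png

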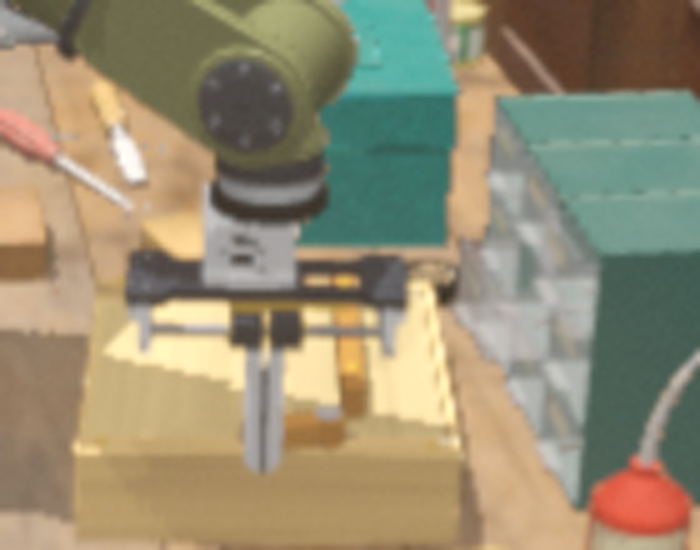

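View pics/t9.png

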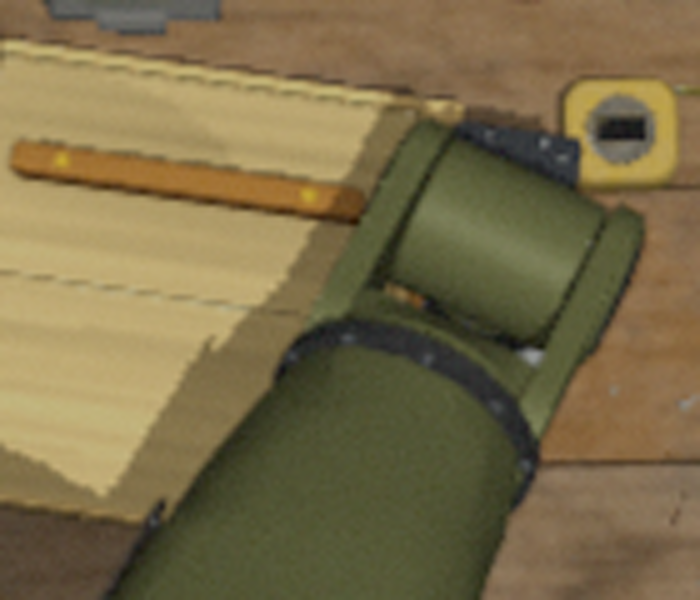

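The fingers at (263,470) are on the outer side of the catch. Sweep it round.

```bash
python3 -m pendant '{"translation":[[0.005,0,0.02],[0.008,0,0.038],[0.001,0,0.06],[-0.005,0,0.075],[-0.009,0,0.09],[-0.009,0,0.108],[-0.006,0,0.126],[-0.006,0,0.126]],"rot":[[0,0,0],[0,0,0],[0,0,0],[0,0,0],[0,0,0],[0,0,0],[0,0,0],[0,0,0]]}' 0 40
python3 - <<'E'
from h import *
im=camera("side");cv2.imwrite("pics/s10.png",cv2.resize(im[150:260,280:420,::-1],None,fx=5,fy=5,interpolation=cv2.INTER_CUBIC))
o=get_obs();p0=np.array(o["ee_pos"]);d=np.load("case.npz")
c=(p0[:2]-d["t"])@d["R"];print(c,p0[2],o["force"])
for a in(1.0,1.2,1.4,1.5,1.57):
    u=np.array([-np.cos(a),np.sin(a)]);n=-np.array([np.sin(a),np.cos(a)])
    p=np.array([.044,-.135])+.045*u+(.009+.0125*abs(np.sin(a))+.008*abs(np.cos(a)))*n
    print(a,(p-c)/.5)
E
```

```text
time_s: 12.83
ee_pos: [0.5327, -0.1522, 0.0993]
eef_rot: [-1.57, 0.004, -0.16]
force: [-0.0, 0.2, 0.2]
grip_width: 0.0004
[-0.004 -0.118] 0.09925831144067605 [-0.2432 -0.4277 -0.7903]
1.0 [0.0072 0.0161]
1.2 [0.0194 0.0329]
1.4 [0.036  0.0471]
1.5 [0.0456 0.0527]
1.57 [0.0529 0.056 ]
```

View pics/s10.png

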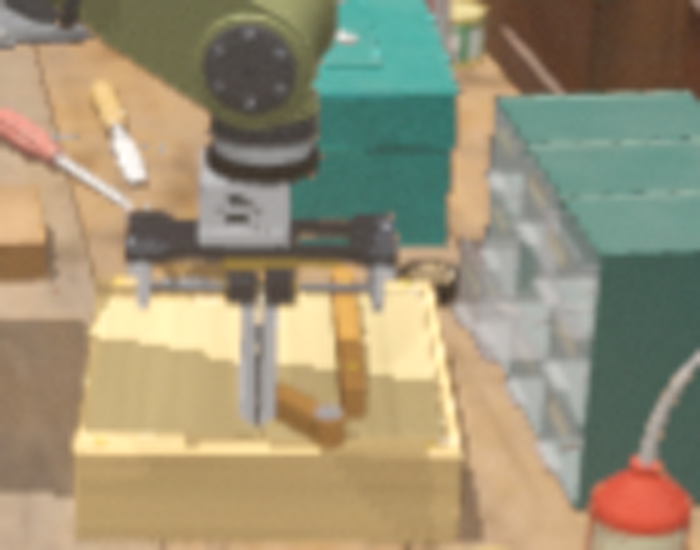

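The catch has swung to about 0.8 rad. Continue.

```bash
python3 -m pendant '{"translation":[[0.007,0,0.016],[0.013,0,0.025],[0.02,0,0.033],[0.028,0,0.041],[0.036,0,0.047],[0.045,0,0.052],[0.052,0,0.055],[0.052,0,0.055]],"rot":[[0,0,0],[0,0,0],[0,0,0],[0,0,0],[0,0,0],[0,0,0],[0,0,0],[0,0,0]]}' 0 40
python3 -m pendant '{"translation":[[0.004,0,0],[0.008,0,0],[0.008,0,0]],"rot":[[0,0,0],[0,0,0],[0,0,0]]}' 0 40
python3 - <<'E'
from h import *
o=get_obs();p0=np.array(o["ee_pos"]);d=np.load("case.npz");print((p0[:2]-d["t"])@d["R"],p0[2])
im=camera("side");cv2.imwrite("pics/s11.png",cv2.resize(im[150:260,280:420,::-1],None,fx=5,fy=5,interpolation=cv2.INTER_CUBIC))
E
```

```text
time_s: 13.55
ee_pos: [0.5633, -0.1296, 0.0991]
eef_rot: [-1.57, 0.004, -0.16]
force: [-0.8, 0.2, -0.5]
grip_width: 0.0006
time_s: 13.8
ee_pos: [0.5646, -0.1296, 0.0987]
eef_rot: [-1.569, 0.012, -0.16]
force: [-25.1, 4.3, 14.3]
grip_width: 0.0002
[ 0.024  -0.0901] 0.09874158944506858
```

View pics/s11.png

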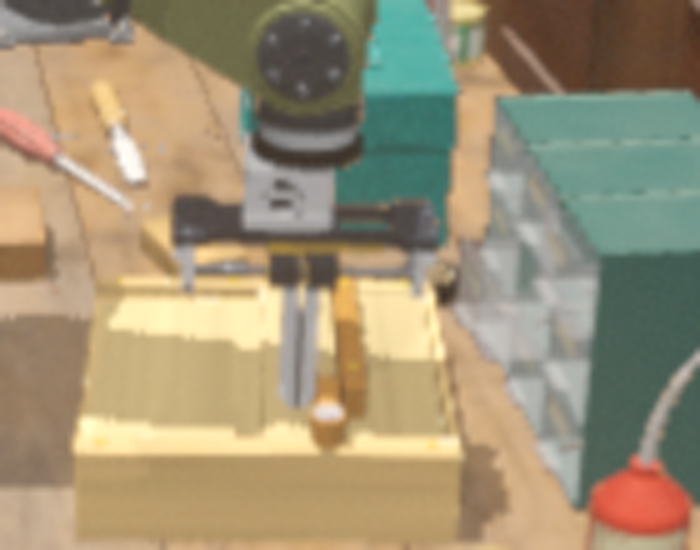

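The catch is at its stop with a 25 N reaction. Retreat and check.

```bash
python3 -m pendant '{"translation":[[-0.02,0,0],[-0.05,0,0],[-0.05,-0.06,0],[-0.05,-0.14,0],[-0.05,-0.22,0],[-0.1,-0.3,0],[-0.17,-0.3,0],[-0.24,-0.3,0]],"rot":[[0,0,0],[0,0,0],[0,0,0],[0,0,0],[0,0,0],[0,0,0],[0,0,0],[0,0,0]]}' 0 40
python3 -m pendant '{"translation":[[-0.06,0,-0.06],[-0.12,0,-0.12],[-0.12,0,-0.2],[-0.12,0,-0.28],[-0.12,0,-0.34],[-0.12,0,-0.34],[-0.12,0,-0.34]],"rot":[[0,0,0],[0,0,0],[0,0,0],[0,0,0],[0,0,0],[0,0,0],[0,0,0]]}' 0 40
python3 - <<'E'
from h import *
im=camera("side");cv2.imwrite("pics/s12.png",cv2.resize(im[150:260,280:420,::-1],None,fx=5,fy=5,interpolation=cv2.INTER_CUBIC))
im=camera("top");cv2.imwrite("pics/t12.png",cv2.resize(im[170:290,205:345,::-1],None,fx=5,fy=5,interpolation=cv2.INTER_CUBIC));cv2.imwrite("pics/t12f.png",im[:,:,::-1])
print(get_obs()["joint_vel"],get_obs()["force"])
E
```

```text
time_s: 14.52
ee_pos: [0.4473, -0.1111, 0.2522]
eef_rot: [-1.569, 0.008, -0.16]
force: [-0.2, 0.3, -0.6]
grip_width: 0.0002
time_s: 15.1
ee_pos: [0.3606, -0.2703, 0.2524]
eef_rot: [-1.569, 0.008, -0.163]
force: [1.0, -0.1, 0.2]
grip_width: 0.0006
[ 0.0186 -0.0071  0.0057 -0.      0.0013  0.0002] [ 1.0977  0.4326 -0.3697]
```

View pics/s12.png

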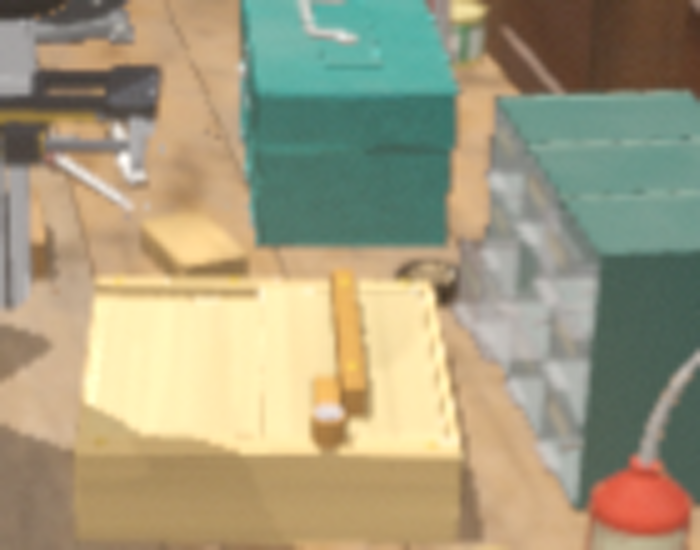

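View pics/t12.png

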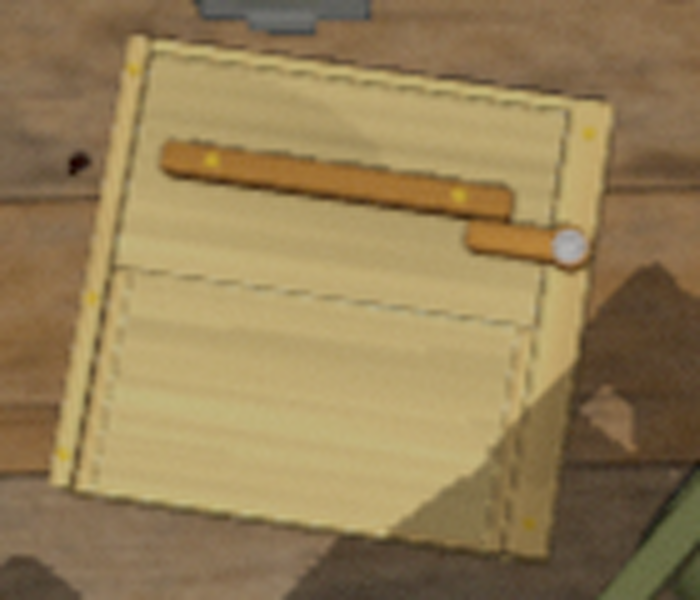

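View pics/t12f.png

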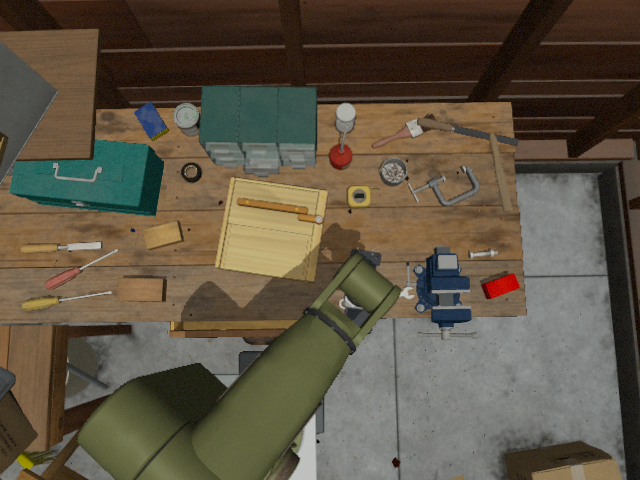

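The catch at (470–585,240) lies across the lid behind the batten. The others are untouched. A last numeric check, then hand in.

Run:
```python
from h import *
d=np.load("case.npz");px=lambda q:((np.array(q)+.5)/5-.5+[205,170])
P=(onz("top",px([(570,246),(470,237)]),.096)[:,:2]-d["t"])@d["R"]
v=P[1]-P[0];print("catch",P,"angle",np.arctan2(v[1],-v[0]))
B=(onz("top",px([(163,142),(512,186),(512,218),(163,172)]),.099)[:,:2]-d["t"])@d["R"];print("batten",B.mean(0))
print(get_obs()["joint_vel"]); hand_in()
```

```text
catch [[ 0.0444 -0.1346]
 [ 0.0416 -0.0787]] angle 1.5211128715518956
batten [ 0.0631 -0.0005]
[ 0.0186 -0.0071  0.0057 -0.      0.0013  0.0002]
the job is handed in; nothing more can be done
```

The job is done and handed in at about 15 s of the 67 s allowed; the interface gives no verdict, so these are my own checks.

I took the 45 × 90 mm pine block from the right of the case, laid it in the left bay, and pushed the lid onto its stop. I then swept the catch round onto its stop behind the batten and backed the arm clear.

**Blocks:** the spare's grip width read 45 mm. After release, the side picture showed it flat in the left bay, with its twin still in the right bay. I could not check either block after that because the shut lid hides them.

**Lid:** it met its stop with about 30 N. The batten centre measured at case x = 63 mm, consistent with fully shut.

**Catch:** it met its stop with about 25 N. The last picture gives about 1.52 rad, short of the nominal 1.57 but within measuring error and above the 1.4 needed.

**Other items:** the fir block, sanding block and tape measure look unmoved in the last top view; I judged this by eye and did not measure it. The highest wrist force I read was about 35 N.

**Disagreement:** on the bench, two views put the spare's top at 38–42 mm, against the stated 45 mm. I put that down to pixel error, since its length and grip width matched.

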